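# Tare the pan and call up doughnuts on the bakery scale

## Robot

A 6-joint arm with a two-finger parallel gripper is mounted at the origin on the work surface. World frame = base frame: x ahead of the robot, y to its left, z up, the work surface at z = 0. Lengths are in m, angles in rad, forces in N, time in s.
With the tool pointing down it reaches from about 0.325 to 0.925 m from the base axis. Payload 3.1 kg.
Tool frame: the origin (TCP) lies between the finger pads, 19 mm behind the fingertips; this is the grasp point; z points along the fingers, y is the line along which they close (so a half turn about z gives the same grasp; the last joint's range is limited). The gripper opens to 85 mm and grips with 20 to 120 N. Pads are 22 mm wide; open, the fingers measure 114 mm over their backs; the gripper's body (76 mm by 85 mm) begins 54 mm behind the grasp point. The pads swing forward as they close: fully open they stand 13 mm farther back than shut.
Start: joints at [1.167, 0.217, 1.613, -0, 1.311, -0.112], TCP at [0.18, 0.599, 0.25] pointing down, gripper open.
Joint ranges: [-2.75, 2.75], [-0.78, 2.1], [0.31, 2.55], [-1.13, 4.27], [0.13, 2.63], [-2.58, 2.58]. Speed limits (rad/s): [2.79, 2.79, 3.14, 3.14, 3.14, 3.14].

## Interface

Orientations are given as a unit quaternion [w, x, y, z].
In Python, from workcell import status, vision, r gives the robot as it stands.
- The arm moves only by the tool servo_tool, never from a script. Its argument "plan" is a list of rows, each an object with "gripper": the closure, from 0 (fully open) to 1 (shut); "slide": the shift along the tool's x, y, z each as a share of 200 mm, from -1 to 1, a list of three; "rot": the turn, a rotation vector about the tool's x, y, z each as a share of 0.5 rad, from -1 to 1, a list of three. A call has 1 to 8 rows; each row is the pose to reach, as a shift and turn from the pose commanded when the call began, along the tool's axes at that moment; what a row does not reach only later rows make up. A row lasts 1/8 s, in which the tool goes at most 62.5 mm and 10.7 degrees, less where a joint would pass 70% of its speed; a pose out of reach is approached as far as the arm can. A call with a number of a shift or a turn outside -1 to 1 is refused whole. A call with a gripper value outside its range is refused whole. The fingers move at their own pace and stop on an object; "squeeze" is the grip in N (left out, the last holds). Time passes only in rows, so rows that repeat a pose let the fingers close. It gives the time, the measured TCP pose, the force, the opening and the grip force at its end, in the units of the state.
- status.observe(): the state, without advancing time (a new reading comes with each control period).
- vision.snapshot(name): name is "side" or "top" or "wrist"; returns a dict with "frame" (384x512x3 uint8, red, green, blue), "intrinsics" (3x3 intrinsics, pixels), "distortion" ([k1, k2, p1, p2, k3] as OpenCV has them; the pictures are not rectified), "cam_to_world" (4x4, takes a point from camera to world coordinates). Camera axes: x right, y up, looking along -z (the intrinsics and any distortion apply to the point x, -y, -z); pixel columns grow to the right and rows downward; lengths in m; the calibration is good to about 2 mm. A picture is of the moment at which its call begins. There is no depth.
- r.job_done(): hands the job in; it is judged then, once.
The state is a dict: "clock": time; "qpos": joint angles; "joint_vel": joint speeds; "effort": joint torques, N m; "tcp_pos": TCP position; "eef_rot": TCP orientation; "wrist_force": force on the tool from outside, world axes, zero at the start; "torque": the same for the moment, N m; "finger_gap": finger opening in m; "grasp_force": force on a finger pad.
Only numpy, scipy, OpenCV 4.12 (cv2) and the standard library are available. Lean on these libraries where they do the work, as an engineer would, in place of code of your own. Each camera call takes 0.05 s, during which the arm holds its last target. There are 200 camera calls.

## Task

Get the counter scale ready for weighing doughnuts into the empty pan on it: with the fingertips press the wide tare key (right-hand end of the lower row) gently down until it registers and let it come back up, then do the same with the doughnut key (second from the left in the upper row, marked with a ring). Press no other key, keep off the platter and the pan, and leave everything else on the counter as it is. Finish with the hand drawn back more than a hand's breadth (100 mm) from the keypad.

Things in the scene. Friction and masses are not known exactly. Their poses are not given: they have to be found in the camera images.
- scale: the fixed bakery counter scale: pale grey casing 350 mm deep (x), 330 wide (y), steel platter on top. Origin: centre of its underside; x points from front (keypad, robot side) to back, y to the left as you face the keypad, z up. The front 115 mm (from x = -175 mm) slope up to the back at 25 degrees, 40 to 94 mm high, with two key rows 36 mm apart and a display above them
- platter: the steel weighing platter on the scale, 225 x 300 mm, its top 112 mm above the counter, its front edge 73 mm behind the middle of the upper row of keys; origin under its centre; rigid; it must not be leaned on
- pan: loose empty open steel pan, 162 x 176 mm (184 x 200 over the rim), 65 mm high, standing on the platter (rim 177 mm above the counter, never closer than 60 mm behind the middle of an upper-row key); origin at the centre of its underside
- key_tare_top (a point): centre of the top face of the wide tare key when up: 66 mm wide (y), 22 mm deep, right-hand end of the lower row, marked with a pan on a bar. x points up the slope, y to the left, z out of the slope (the key sinks along -z). This face is 9 mm off the sloping face and moves with the key
- key_tare (a joint): the tare key: m, 0 = up, 0.005 = fully down; a spring pushes back with 1 N at rest, 3.5 N at 0.0025 (where it registers) and 6 N at the bottom, a hard stop
- key_ring_top (a point): centre of the top face of the doughnut key when up: 26 mm wide (y), 22 mm deep, second from the left in the upper row, marked with a dark ring. Axes as for the tare key
- key_ring (a joint): the doughnut key: values and spring as for the tare key
- key_loaf (a joint): loaf key, upper row, first from the left (scale y = +60 mm): a 22 x 26 mm key of the same plain grey and height, 14 mm gaps between keys; joint in m, 0 = up, 0.005 = fully down, springs back
- key_crescent (a joint): crescent key, upper row, third from the left (y = -20 mm): a 22 x 26 mm key of the same plain grey and height, 14 mm gaps between keys; joint in m, 0 = up, 0.005 = fully down, springs back
- key_baguette (a joint): baguette key, upper row, fourth from the left (y = -60 mm): a 22 x 26 mm key of the same plain grey and height, 14 mm gaps between keys; joint in m, 0 = up, 0.005 = fully down, springs back
- key_power (a joint): power key, lower row, first from the left (y = +60 mm): a 22 x 26 mm key of the same plain grey and height, 14 mm gaps between keys; joint in m, 0 = up, 0.005 = fully down, springs back
- key_back (a joint): back-arrow key, lower row, second from the left (y = +20 mm): a 22 x 26 mm key of the same plain grey and height, 14 mm gaps between keys; joint in m, 0 = up, 0.005 = fully down, springs back
- till: the till, fixed: black cash drawer 350 x 320 mm, 96 mm high, with a white tablet on a stand on it (up to 250 mm high); stands beside the scale, on its left or its right; origin: centre of its underside
- card_reader: loose black card reader 150 x 72 x 24 mm lying on the cash drawer; origin under its centre
- tongs: loose steel pastry tongs lying on the counter in front of the machines, 220 mm long (x), 60 mm wide, 12 mm high; origin under the middle
- remote: loose black remote control lying on the counter in front of the machines, 160 mm long (x) x 46 x 20 mm; origin under its centre
- straw_cup: loose paper cup of straws, 88 mm across, straws up to 207 mm high; origin under its centre
- tip_jar: loose open steel jar, 96 mm across, 130 mm high; origin under its centre
- syrup: loose amber glass jar, 64 mm across, 170 mm high; origin under its centre
- napkins: loose napkin holder with napkins, 100 x 134 mm, 62 mm high; origin under its centre

How it is judged:
On the way, in this order (a step that is already met when the one before it is completed fails the run):
1. the tare key is pressed until it registers (2.5 mm down) (value of joint key_tare above 0.0025 m), for 0.05 s.
2. the tare key has come back up and the scale is not touched (value of joint key_tare below 0.001 m and contact force between the fingers and scale below 0.1 N), for 0.1 s.
3. the doughnut key is pressed until it registers (2.5 mm down) (value of joint key_ring above 0.0025 m), for 0.05 s.
At the end, for the whole second after the job is handed in: All keys are up again (within 1 mm), the gripper's TCP is more than 100 mm from both pressed keys, the pan stands at rest within 5 mm of where it was and every other loose thing within 15 mm (value of joint each of key_tare, key_ring, key_loaf, key_crescent, key_baguette, key_power, key_back below 0.001 m and distance between the grasp point and key_ring_top above 0.1 m and distance between the grasp point and key_tare_top above 0.1 m and distance of pan from where it was at the start of the episode below 0.005 m and linear speed of pan below 0.02 m/s and distance of each of card_reader, tongs, remote, straw_cup, tip_jar, syrup, napkins from where it was at the start of the episode below 0.015 m); the robot touches nothing.
It fails at once if another key is pressed (2 mm down or more), or both keys at once (value of joint any of key_loaf, key_crescent, key_baguette, key_power, key_back above 0.002 m or value of joint each of key_tare, key_ring above 0.002 m).
It fails at once if the scale or its keys are jabbed hard, or the till knocked (over 25 N) (contact force between any of the fingers, the arm and scale above 25 N or contact force between any of the fingers, the arm and till above 25 N).
It fails at once if the platter is touched (over 0.5 N), or the gripper body or arm leans on the scale (over 1 N) (contact force between any of the fingers, the arm and platter above 0.5 N or contact force between the arm and scale above 1 N).
It fails at once if the pan is touched (over 0.5 N), shifted by 5 mm or lifted (contact force between any of the fingers, the arm and pan above 0.5 N or distance of pan from where it was at the start of the episode above 0.005 m).
It fails at once if something else on the counter is shifted by 15 mm, carried or knocked over (distance of any of card_reader, tongs, remote, straw_cup, tip_jar, syrup, napkins from where it was at the start of the episode above 0.015 m or angle between any of card_reader, tongs, remote, straw_cup, tip_jar, syrup, napkins's own z axis and vertical above 0.3 rad).
It also fails if it takes over 40 s, if anything falls off the work surface, if the arm or the gripper's body presses on something with over 40 N, if the wrist force passes 120 N, or if a joint passes its speed limit or range.

## Working session

There is one attempt and no reset: what is moved stays moved. The work goes in short steps, Python scripts to look and compute and a tool call to move; the robot and the scene stay as the last step left them, time stands still between calls to the robot, and variables do not carry over. Pictures are saved under pics/ and viewed, at most 10 in all, crops included, and the job is handed in when it is done.

Besides the shell and the picture viewer there is one more tool, called as a command line: name --argument value ..., lists and objects as JSON in quotes. servo_tool: Moves the arm, as the interface text tells. Shift numbers are shares of 200 mm and turn numbers shares of 0.5 rad, none past 1 either way. Its arguments: {"type":"object","properties":{"plan":{"type":"array"},"squeeze":{"type":"number"}},"required":["plan"]}

```bash
mkdir -p pics
cat > h.py <<'E'
import numpy as np, cv2, pickle
from workcell import status, vision, r
def snap(n,f=None):
    s=vision.snapshot(n); pickle.dump(s,open(f'{n}.pkl','wb'))
    if f: cv2.imwrite(f'pics/{f}.png',s['frame'][:,:,::-1])
    return s
def ray(s,px):
    p=cv2.undistortPoints(np.array(px,float).reshape(-1,1,2),np.array(s['intrinsics']),np.array(s['distortion'])).reshape(-1,2)
    T=np.array(s['cam_to_world']); d=np.c_[p[:,0],-p[:,1],-np.ones(len(p))]@T[:3,:3].T
    return T[:3,3],d
def onz(s,px,z):
    o,d=ray(s,px); return o+d*((z-o[2])/d[:,2])[:,None]
def proj(s,P):
    T=np.array(s['cam_to_world']); c=(np.array(P,float).reshape(-1,3)-T[:3,3])@T[:3,:3]
    c=c*[1,-1,-1]
    return cv2.projectPoints(c,np.zeros(3),np.zeros(3),np.array(s['intrinsics']),np.array(s['distortion']))[0].reshape(-1,2)
E
python3 - <<'E'
from h import *
st=status.observe(); print({k:np.round(v,4) for k,v in st.items()})
ims=[]
for n in ['side','top','wrist']:
    s=snap(n,n+'0'); print(n,np.round(s['cam_to_world'],3).tolist(),np.round(s['intrinsics'],1).tolist())
E
```

```text
{'clock': np.float64(0.0), 'qpos': array([ 1.1668,  0.2178,  1.615 , -0.    ,  1.3113, -0.1122]), 'joint_vel': array([-0.0018,  0.001 , -0.0006, -0.0013, -0.0011, -0.0006]), 'effort': array([-1.20000e-03, -3.96847e+01, -3.03851e+01, -2.00000e-04,
        9.70000e-03, -0.00000e+00]), 'tcp_pos': array([0.1795, 0.5978, 0.2486]), 'eef_rot': array([-3.000e-04,  1.454e-01,  9.894e-01, -1.200e-03]), 'wrist_force': array([0.4084, 0.5096, 0.2017]), 'torque': array([-0.0022, -0.0117, -0.0159]), 'grasp_force': np.float64(0.0), 'finger_gap': np.float64(0.0854)}
side [[0.986, 0.09, -0.14, 0.316], [-0.166, 0.537, -0.827, -1.335], [0.0, 0.838, 0.545, 0.966], [0.0, 0.0, 0.0, 1.0]] [[456.0, 0.0, 264.7], [0.0, 456.0, 193.5], [0.0, 0.0, 1.0]]
top [[-0.014, 0.993, -0.115, 0.385], [-1.0, -0.013, 0.008, 0.012], [0.006, 0.115, 0.993, 1.611], [0.0, 0.0, 0.0, 1.0]] [[425.9, 0.0, 249.5], [0.0, 425.9, 185.5], [0.0, 0.0, 1.0]]
wrist [[0.286, -0.923, -0.258, 0.114], [0.958, 0.275, 0.08, 0.618], [-0.003, -0.27, 0.963, 0.374], [0.0, 0.0, 0.0, 1.0]] [[295.2, 0.0, 258.2], [0.0, 295.2, 193.9], [0.0, 0.0, 1.0]]
```

View pics/top0.png

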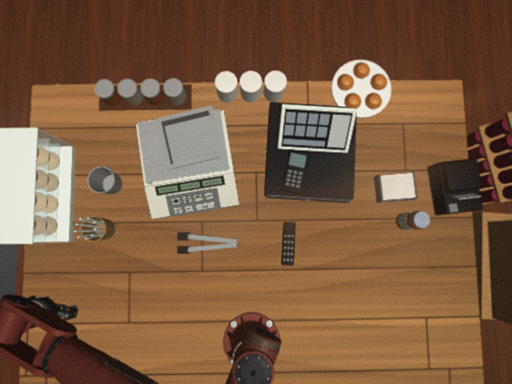

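View pics/side0.png

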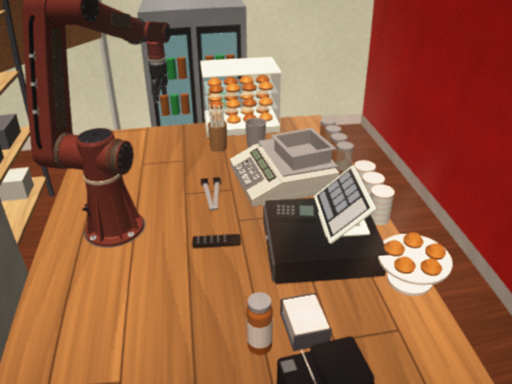

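Top view: the scale is at about (187,162), with its keypad at about (192,203) facing the robot. Tongs lie at (207,243), the remote at (289,243) and the till at (312,150). I'll get a coarse keypad position, then use the wrist camera.

Run:
```python
from h import *
s=pickle.load(open('top.pkl','rb')); f=s['frame']
c=cv2.resize(f[90:260,80:250],None,fx=3.5,fy=3.5,interpolation=cv2.INTER_CUBIC); cv2.imwrite('pics/c1.png',c[:,:,::-1])
print(onz(s,[[192,203]],.07),onz(s,[[151,217],[239,206]],.04),onz(s,[[178,236],[237,243],[180,250]],.01),onz(s,[[289,243],[90,228]],.02))
w=pickle.load(open('wrist.pkl','rb')); R=np.array(w['cam_to_world'])
from scipy.spatial.transform import Rotation as Ro
st=status.observe(); q=st['eef_rot']; T=Ro.from_quat(q[[1,2,3,0]] if isinstance(q,np.ndarray) else np.array(q)[[1,2,3,0]]).as_matrix()
print(T.round(3), 'cam in tool',(T.T@(R[:3,3]-st['tcp_pos'])).round(3),(T.T@R[:3,:3]).round(3))
```

```text
[[0.50174462 0.2091388  0.07      ]] [[0.4544208  0.36381603 0.04      ]
 [0.49056017 0.03954003 0.04      ]] [[0.38359986 0.26893776 0.01      ]
 [0.35465215 0.04909697 0.01      ]
 [0.33176524 0.26128882 0.01      ]] [[ 0.35203996 -0.14379816  0.02      ]
 [ 0.41741084  0.59501388  0.02      ]]
[[-0.958  0.288 -0.001]
 [ 0.288  0.958 -0.002]
 [ 0.    -0.002 -1.   ]] cam in tool [ 0.069 -0.    -0.125] [[ 0.001  0.963  0.27 ]
 [ 1.    -0.001  0.001]
 [ 0.001  0.27  -0.963]]
```

View pics/c1.png

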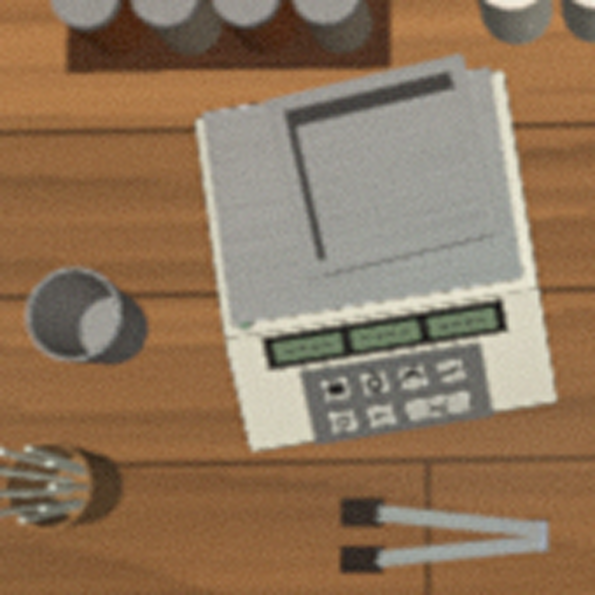

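The crop shows the ring key at about full-image pixel (187,199) and the tare key at about (205,206), with the scale yawed about 6°. I'll move towards a hover with the gripper shut.

servo_tool --plan '[{"gripper": 1, "slide": [-0.3, -0.2, -0.25], "rot": [0, 0, -0.3]}, {"gripper": 1, "slide": [-0.5, -0.4, -0.25], "rot": [0, 0, -0.6]}, {"gripper": 1, "slide": [-0.7, -0.6, -0.25], "rot": [0, 0, -0.8]}, {"gripper": 1, "slide": [-0.9, -0.76, -0.25], "rot": [0, 0, -0.8]}, {"gripper": 1, "slide": [-0.9, -0.76, -0.25], "rot": [0, 0, -0.8]}, {"gripper": 1, "slide": [-0.9, -0.76, -0.25], "rot": [0, 0, -0.8]}]'

```text
clock: 0.9
tcp_pos: [0.3083, 0.4013, 0.2999]
eef_rot: [-0.0, -0.054, 0.999, 0.0]
wrist_force: [-0.2, -0.3, 0.3]
finger_gap: -0.0002
grasp_force: 0.0
```

servo_tool --plan '[{"gripper": 1, "slide": [-0.2, -0.4, 0], "rot": [0, -0.3, 0]}, {"gripper": 1, "slide": [-0.4, -0.8, 0], "rot": [0, -0.6, 0]}, {"gripper": 1, "slide": [-0.5, -1, 0.15], "rot": [0, -0.87, 0]}, {"gripper": 1, "slide": [-0.5, -1, 0.15], "rot": [0, -0.87, 0]}, {"gripper": 1, "slide": [-0.5, -1, 0.15], "rot": [0, -0.87, 0]}, {"gripper": 1, "slide": [-0.5, -1, 0.15], "rot": [0, -0.87, 0]}]'

```text
clock: 1.65
tcp_pos: [0.4294, 0.2146, 0.2705]
eef_rot: [0.216, -0.053, 0.975, 0.012]
wrist_force: [-0.7, 0.3, -0.5]
finger_gap: 0.0
grasp_force: 0.0
```

```bash
python3 -c "
from h import *
s=snap('wrist','w1'); print(status.observe()['tcp_pos'],status.observe()['eef_rot'])
cv2.imwrite('pics/w1.png',cv2.resize(s['frame'],None,fx=1.5,fy=1.5)[:,:,::-1])"
```

```text
[0.42949032 0.21487209 0.2707732 ] [ 0.2157645  -0.05374678  0.97488674  0.01236126]
```

View pics/w1.png

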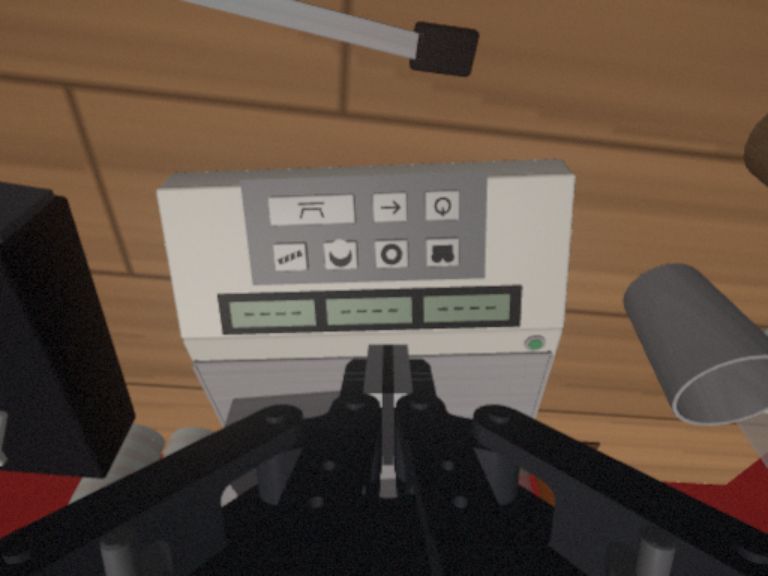

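The wrist view (shown at 1.5x) shows the whole keypad upside down: tare at about (311,210), ring at about (391,254). I'll segment the key faces and fit their known layout.

```bash
cat > m.py <<'E'
from h import *
from scipy.optimize import least_squares
from scipy.spatial.transform import Rotation as Ro
s=pickle.load(open('wrist.pkl','rb')); g=cv2.cvtColor(s['frame'],cv2.COLOR_RGB2GRAY)
# approx centres in image px (full-res), order: loaf ring cres bag power back tare
A=np.array([[442,252],[391,254],[340,255],[290,257],[442,206],[390,208],[311,210]])/1.5
m=(cv2.GaussianBlur(g,(3,3),0)>150).astype(np.uint8)
C=[]
for i,a in enumerate(A):
    n,l,st,ce=cv2.connectedComponentsWithStats(m)
    hw=(45 if i==6 else 17)/1.5+2; hh=17/1.5+2
    ys,xs=np.nonzero(m); k=(abs(xs-a[0])<hw)&(abs(ys-a[1])<hh)
    q=np.c_[xs,ys][k].astype(np.float32); r_=cv2.minAreaRect(q); C.append(r_[0]); print(np.round(r_[0],1),np.round(r_[1],1),round(r_[2],1))
C=np.array(C)
P=np.array([[36,60],[36,20],[36,-20],[36,-60],[0,60],[0,20],[0,-40]])/1000.
def frame(yaw,sl): return Ro.from_euler('ZY',[yaw,-sl]).as_matrix()
def f(v,sl=np.radians(25)): # v: x,y,z of lower-row origin, yaw
    return (proj(s,v[:3]+np.c_[P,np.zeros(7)]@frame(v[3],sl).T)-C).ravel()
o=least_squares(f,[.48,.21,.06,.11]); print(o.x.round(4),f(o.x).reshape(-1,2).round(2).tolist())
B=frame(o.x[3],np.radians(25)); 
tare=o.x[:3]+B@[0,-.04,0]; ring=o.x[:3]+B@[.036,.02,0]
# height check: front edge of casing on z=0.04
e=onz(s,np.array([[163,186],[573,176]])/1.5,.04); print('front edge',e.round(4))
n=B[:,2]; print('key plane height above front edge line',((o.x[:3]-e)@n).round(4))
st=status.observe(); p=np.array(st['tcp_pos']); q=np.array(st['eef_rot']); T=Ro.from_quat(q[[1,2,3,0]]).as_matrix()
print('tare',tare.round(4),'ring',ring.round(4)); print('T vs key frame: tool axes in key frame',(B.T@T).round(3))
for nm,k in(('tare',tare),('ring',ring)): print(nm,'in tool frame from tip',(T.T@(k-p)-[0,0,.019]).round(4))
E
python3 m.py
```

```text
[294.5 168. ] [16. 19.] 90.0
[260. 169.] [16. 20.] 90.0
[226.3 169.2] [18.7 20.5] 86.4
[192.5 171.5] [17. 21.] 90.0
[294.  136.5] [17. 20.] 90.0
[259. 138.] [18. 20.] 90.0
[207.  139.8] [18.  55.9] 87.8
[0.4881 0.2021 0.0569 0.1513] [[-0.26, -0.23], [0.15, -0.1], [0.01, 0.79], [0.09, -0.36], [0.11, 0.12], [0.05, -0.12], [-0.15, -0.09]]
front edge [[0.4959 0.0465 0.04  ]
 [0.4526 0.3605 0.04  ]]
key plane height above front edge line [0.0087 0.0106]
tare [0.4941 0.1626 0.0569] ring [0.5173 0.2268 0.0721]
T vs key frame: tool axes in key frame [[-0.999  0.037 -0.001]
 [ 0.037  0.999 -0.016]
 [ 0.    -0.016 -1.   ]]
tare in tool frame from tip [ 0.0372 -0.0593  0.1995]
ring in tool frame from tip [0.0035 0.002  0.1985]
```

Fit residuals are under 1 px, and the key plane sits 9–10 mm off the slope, as specified. Hover over tare.

servo_tool --plan '[{"gripper": 1, "slide": [0.185, -0.3, 0.3], "rot": [0, 0, -0.07]}, {"gripper": 1, "slide": [0.185, -0.3, 0.55], "rot": [0, 0, -0.07]}, {"gripper": 1, "slide": [0.185, -0.3, 0.75], "rot": [0, 0, -0.07]}, {"gripper": 1, "slide": [0.185, -0.3, 0.85], "rot": [0, 0, -0.07]}, {"gripper": 1, "slide": [0.185, -0.3, 0.85], "rot": [0, 0, -0.07]}, {"gripper": 1, "slide": [0.185, -0.3, 0.85], "rot": [0, 0, -0.07]}, {"gripper": 1, "slide": [0.185, -0.3, 0.85], "rot": [0, 0, -0.07]}]'

```text
clock: 2.58
tcp_pos: [0.4747, 0.1586, 0.1021]
eef_rot: [0.217, -0.07, 0.974, 0.008]
wrist_force: [-0.1, -0.2, -0.1]
finger_gap: -0.0
grasp_force: 0.0
```

```bash
cat > d.py <<'E'
from h import *
from scipy.spatial.transform import Rotation as Ro
def tf():
    st=status.observe(); p=np.array(st['tcp_pos']); q=np.array(st['eef_rot']); T=Ro.from_quat(q[[1,2,3,0]]).as_matrix()
    for nm,k in(('tare',[0.4941,0.1626,0.0569]),('ring',[0.5173,0.2268,0.0721])): print(nm,'from tip, tool mm',((T.T@(np.array(k)-p)-[0,0,.019])*1000).round(1))
    print('F along tool',(T.T@np.array(st['wrist_force'])).round(2)); return T,p
E
python3 -c "
from d import *
tf(); s=snap('wrist'); cv2.imwrite('pics/w2.png',cv2.resize(s['frame'],None,fx=1.5,fy=1.5)[:,:,::-1])"
```

```text
tare from tip, tool mm [ 1.2  1.9 30.3]
ring from tip, tool mm [-34.6  62.   29.3]
F along tool [ 0.15 -0.19  0.04]
```

View pics/w2.png

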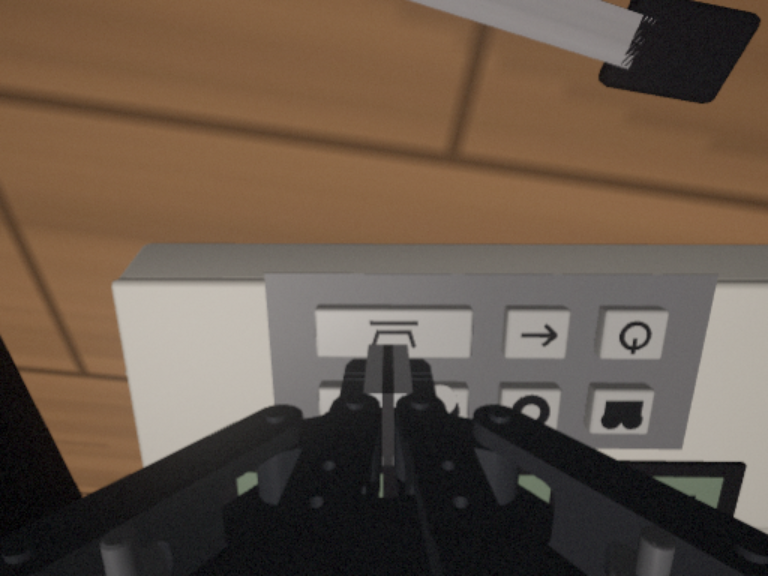

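The fingertips are centred over the tare key, whose mark is at about (393,331), and aligned with the keypad rows. I'll approach to about 5 mm.

servo_tool --plan '[{"gripper": 1, "slide": [0.005, 0.01, 0.05], "rot": [0, 0, 0]}, {"gripper": 1, "slide": [0.005, 0.01, 0.1], "rot": [0, 0, 0]}, {"gripper": 1, "slide": [0.005, 0.01, 0.125], "rot": [0, 0, 0]}, {"gripper": 1, "slide": [0.005, 0.01, 0.125], "rot": [0, 0, 0]}, {"gripper": 1, "slide": [0.005, 0.01, 0.125], "rot": [0, 0, 0]}, {"gripper": 1, "slide": [0.005, 0.01, 0.125], "rot": [0, 0, 0]}]'

```text
clock: 3.38
tcp_pos: [0.4832, 0.1607, 0.0773]
eef_rot: [0.216, -0.07, 0.974, 0.008]
wrist_force: [0.1, -0.8, 0.2]
finger_gap: 0.0
grasp_force: 0.0
```

```bash
python3 -c "
from d import *
tf()"
```

```text
tare from tip, tool mm [-1.4  0.7  4.2]
ring from tip, tool mm [-37.1  60.8   3. ]
F along tool [-0.09 -0.81 -0.12]
```

servo_tool --plan '[{"gripper": 1, "slide": [-0.005, 0, 0.01], "rot": [0, 0, 0]}, {"gripper": 1, "slide": [-0.005, 0, 0.02], "rot": [0, 0, 0]}, {"gripper": 1, "slide": [-0.005, 0, 0.03], "rot": [0, 0, 0]}, {"gripper": 1, "slide": [-0.005, 0, 0.03], "rot": [0, 0, 0]}]'

```text
clock: 3.88
tcp_pos: [0.4868, 0.1611, 0.0723]
eef_rot: [0.216, -0.07, 0.974, 0.008]
wrist_force: [-1.3, 0.1, 2.5]
finger_gap: 0.0001
grasp_force: 1.2
```

```bash
python3 -c "
from d import *
tf()"
```

```text
tare from tip, tool mm [-0.3  0.6 -1.9]
ring from tip, tool mm [-36.   60.8  -3.1]
F along tool [ 0.11  0.22 -2.77]
```

Contact is at 2.8 N, about 1.8 mm down. Two more mm.

servo_tool --plan '[{"gripper": 1, "slide": [0, 0, 0.005], "rot": [0, 0, 0]}, {"gripper": 1, "slide": [0, 0, 0.01], "rot": [0, 0, 0]}, {"gripper": 1, "slide": [0, 0, 0.01], "rot": [0, 0, 0]}, {"gripper": 1, "slide": [0, 0, 0.01], "rot": [0, 0, 0]}]'

```text
clock: 4.38
tcp_pos: [0.4876, 0.1613, 0.0705]
eef_rot: [0.216, -0.07, 0.974, 0.008]
wrist_force: [-2.0, 1.1, 3.8]
finger_gap: -0.0003
grasp_force: 2.1
```

```bash
python3 -c "
from d import *
tf()"
```

```text
tare from tip, tool mm [-0.3  0.6 -3.9]
ring from tip, tool mm [-36.   60.7  -5. ]
F along tool [ 0.05  1.32 -4.19]
```

Force and depth agree: registered. I'll add a 0.4 mm margin, then retract 30 mm.

servo_tool --plan '[{"gripper": 1, "slide": [0, 0, 0.002], "rot": [0, 0, 0]}, {"gripper": 1, "slide": [0, 0, 0.002], "rot": [0, 0, 0]}, {"gripper": 1, "slide": [0, 0, -0.03], "rot": [0, 0, 0]}, {"gripper": 1, "slide": [0, 0, -0.1], "rot": [0, 0, 0]}, {"gripper": 1, "slide": [0, 0, -0.15], "rot": [0, 0, 0]}, {"gripper": 1, "slide": [0, 0, -0.15], "rot": [0, 0, 0]}, {"gripper": 1, "slide": [0, 0, -0.15], "rot": [0, 0, 0]}, {"gripper": 1, "slide": [0, 0, -0.15], "rot": [0, 0, 0]}]'

```text
clock: 5.38
tcp_pos: [0.4745, 0.1597, 0.097]
eef_rot: [0.215, -0.07, 0.974, 0.008]
wrist_force: [-0.5, 0.1, -0.1]
finger_gap: -0.0004
grasp_force: 0.0
```

```bash
python3 -c "
from d import *
tf()"
```

```text
tare from tip, tool mm [-1.2  0.7 25.7]
ring from tip, tool mm [-36.9  60.8  24.5]
F along tool [ 0.5   0.22 -0.17]
```

servo_tool --plan '[{"gripper": 1, "slide": [-0.09, 0.15, 0], "rot": [0, 0, 0]}, {"gripper": 1, "slide": [-0.18, 0.3, 0], "rot": [0, 0, 0]}, {"gripper": 1, "slide": [-0.18, 0.305, 0], "rot": [0, 0, 0]}, {"gripper": 1, "slide": [-0.18, 0.305, 0], "rot": [0, 0, 0]}, {"gripper": 1, "slide": [-0.18, 0.305, 0], "rot": [0, 0, 0]}]'

```text
clock: 6.0
tcp_pos: [0.4975, 0.2239, 0.1107]
eef_rot: [0.215, -0.07, 0.974, 0.007]
wrist_force: [-0.3, -0.2, 0.0]
finger_gap: 0.0002
grasp_force: 0.0
```

```bash
python3 -c "
from d import *
tf(); s=snap('wrist'); cv2.imwrite('pics/w3.png',cv2.resize(s['frame'],None,fx=1.5,fy=1.5)[:,:,::-1])"
```

```text
tare from tip, tool mm [ 33.7 -59.5  25.7]
ring from tip, tool mm [-2.   0.7 24.4]
F along tool [ 0.3  -0.16 -0.16]
```

View pics/w3.png

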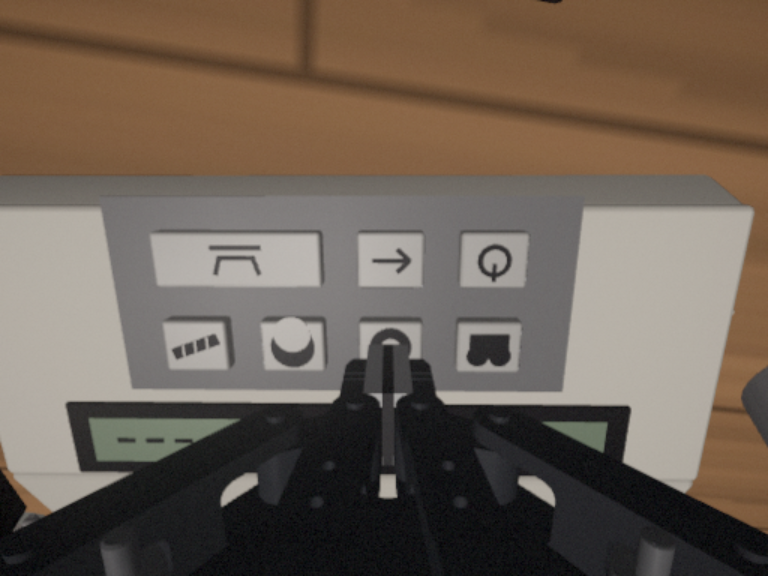

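The fingertips are over the ring key, centred at about (390,346), and lined up laterally. The tare key is up. Approach.

servo_tool --plan '[{"gripper": 1, "slide": [-0.01, 0.003, 0.05], "rot": [0, 0, 0]}, {"gripper": 1, "slide": [-0.01, 0.003, 0.09], "rot": [0, 0, 0]}, {"gripper": 1, "slide": [-0.01, 0.003, 0.1], "rot": [0, 0, 0]}, {"gripper": 1, "slide": [-0.01, 0.003, 0.1], "rot": [0, 0, 0]}, {"gripper": 1, "slide": [-0.01, 0.003, 0.1], "rot": [0, 0, 0]}]'

```text
clock: 6.68
tcp_pos: [0.5087, 0.2268, 0.0945]
eef_rot: [0.216, -0.07, 0.974, 0.008]
wrist_force: [0.1, 0.9, -0.1]
finger_gap: 0.0002
grasp_force: 0.0
```

```bash
python3 -c "
from d import *
tf()"
```

```text
tare from tip, tool mm [ 37.5 -61.    6.1]
ring from tip, tool mm [ 1.8 -0.9  4.9]
F along tool [-0.16  0.89  0.15]
```

servo_tool --plan '[{"gripper": 1, "slide": [0.008, -0.004, 0.012], "rot": [0, 0, 0]}, {"gripper": 1, "slide": [0.008, -0.004, 0.024], "rot": [0, 0, 0]}, {"gripper": 1, "slide": [0.008, -0.004, 0.034], "rot": [0, 0, 0]}, {"gripper": 1, "slide": [0.008, -0.004, 0.034], "rot": [0, 0, 0]}]'

```text
clock: 7.18
tcp_pos: [0.5101, 0.226, 0.0875]
eef_rot: [0.215, -0.07, 0.974, 0.008]
wrist_force: [-1.5, -0.8, 2.0]
finger_gap: -0.0002
grasp_force: 1.2
```

```bash
python3 -c "
from d import *
tf()"
```

```text
tare from tip, tool mm [ 35.6 -60.1  -0.8]
ring from tip, tool mm [-0.1 -0.  -2. ]
F along tool [ 0.6  -0.59 -2.45]
```

servo_tool --plan '[{"gripper": 1, "slide": [0, 0, 0.006], "rot": [0, 0, 0]}, {"gripper": 1, "slide": [0, 0, 0.012], "rot": [0, 0, 0]}, {"gripper": 1, "slide": [0, 0, 0.012], "rot": [0, 0, 0]}, {"gripper": 1, "slide": [0, 0, 0.012], "rot": [0, 0, 0]}]'

```text
clock: 7.68
tcp_pos: [0.5111, 0.2262, 0.0854]
eef_rot: [0.216, -0.07, 0.974, 0.008]
wrist_force: [-4.3, -0.1, 3.2]
finger_gap: 0.0002
grasp_force: 2.3
```

```bash
python3 -c "
from d import *
tf()"
```

```text
tare from tip, tool mm [ 35.7 -60.1  -3.1]
ring from tip, tool mm [-0.1 -0.  -4.3]
F along tool [ 2.59  0.48 -4.69]
```

Pressed at 4.7 N, about 3.7 mm down. I'll draw back along the key normal.

servo_tool --plan '[{"gripper": 1, "slide": [0, 0, 0.002], "rot": [0, 0, 0]}, {"gripper": 1, "slide": [0, 0, -0.03], "rot": [0, 0, 0]}, {"gripper": 1, "slide": [0, 0, -0.15], "rot": [0, 0, 0]}, {"gripper": 1, "slide": [0, 0, -0.4], "rot": [0, 0, 0]}, {"gripper": 1, "slide": [0, 0, -0.65], "rot": [0, 0, 0]}, {"gripper": 1, "slide": [0, 0, -0.85], "rot": [0, 0, 0]}, {"gripper": 1, "slide": [0, 0, -0.85], "rot": [0, 0, 0]}, {"gripper": 1, "slide": [0, 0, -0.85], "rot": [0, 0, 0]}]'

```text
clock: 8.68
tcp_pos: [0.4398, 0.2182, 0.2392]
eef_rot: [0.216, -0.07, 0.974, 0.008]
wrist_force: [0.2, 0.4, -1.1]
finger_gap: -0.0002
grasp_force: 0.0
```

servo_tool --plan '[{"gripper": 1, "slide": [0, 0, 0], "rot": [0, 0, 0]}, {"gripper": 1, "slide": [0, 0, 0], "rot": [0, 0, 0]}, {"gripper": 1, "slide": [0, 0, 0], "rot": [0, 0, 0]}, {"gripper": 1, "slide": [0, 0, 0], "rot": [0, 0, 0]}]'

```text
clock: 9.18
tcp_pos: [0.4399, 0.2183, 0.2392]
eef_rot: [0.215, -0.07, 0.974, 0.008]
wrist_force: [0.5, 1.0, 0.3]
finger_gap: -0.0001
grasp_force: 0.0
```

```bash
python3 -c "
from d import *
tf(); s=snap('wrist'); cv2.imwrite('pics/w4.png',s['frame'][:,:,::-1])"
```

```text
tare from tip, tool mm [ 35.4 -60.  166.5]
ring from tip, tool mm [-3.000e-01  1.000e-01  1.653e+02]
F along tool [-0.68  0.89 -0.  ]
```

View pics/w4.png

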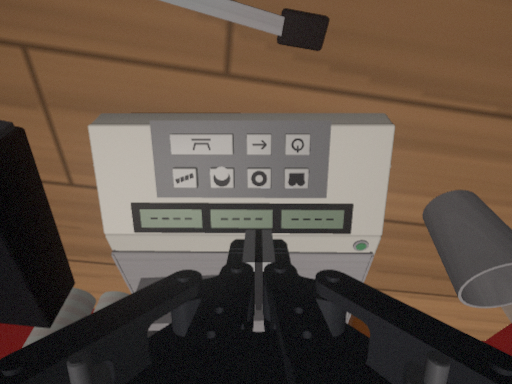

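All keys are up, including ring (260,178) and tare (201,145). The hand is about 180 mm away and nothing has been disturbed.

```bash
python3 -c "
from h import *
print(r.job_done())"
```

```text
the job is handed in; nothing more can be done
None
```

I pressed the tare key and then the doughnut key, each about 3.5–4 mm down judging by force and depth (they register at 2.5 mm), and both came back up; the hand is drawn back about 180 mm and the job is handed in, but the hand-in gave no verdict.

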